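# Spring open the roller cover of a bench pump by its two latch buttons

## Robot

A 6-joint arm with a two-finger parallel gripper is mounted at the origin on the work surface. World frame = base frame: x ahead of the robot, y to its left, z up, the work surface at z = 0. Lengths are in m, angles in rad, forces in N, time in s.
With the tool pointing down it reaches from about 0.275 to 0.75 m from the base axis. Payload 10.2 kg.
Tool frame: the origin (TCP) lies midway between the tips of the shut fingers; the grasp point (between the pads) lies 19 mm behind it (env.hold_point_z is the distance from the TCP to the grasp point, in m); z points along the fingers, y is the line along which they close (so a half turn about z gives the same grasp; the last joint's range is limited). The gripper opens to 85 mm and grips with 20 to 120 N. Pads are 22 mm wide; open, the fingers measure 114 mm over their backs; the gripper's body (76 mm by 85 mm) begins 54 mm behind the grasp point. The pads swing forward as they close: fully open they stand 13 mm farther back than shut.
Start: joints at [-1.39, 0.313, 1.498, -0, 1.331, -0.223], TCP at [0.206, -0.483, 0.231] pointing down, gripper open.
Joint ranges: [-2.94, 2.94], [-0.97, 2.17], [0.19, 2.56], [-1.23, 4.37], [0.02, 3.11], [-2.88, 2.88]. Speed limits (rad/s): [2.39, 2.39, 3.01, 3.14, 3.14, 3.14].

## Interface

Orientations are given as a unit quaternion [x, y, z, w].
In Python, from bench import env, kinematics, monitor, eyes, job gives the robot as it stands. The module is installed in compiled form; this text tells all that it offers. Calls block until the motion is done:
- env.reach(position, orientation): joint-space move of the TCP to a pose.
- env.movel(position, velocity=0.15, frame=None, guard=None): straight line of the TCP; frame=None keeps the orientation; velocity is the mean speed in m/s. With guard (N) it stops when the force on the tool has changed by that much, and returns True; else False.
- env.set_joints(angles): joint-space move.
- env.release() and env.close_gripper(effort=None): open the fingers fully, or close them until they stop; effort is the grip in N (None keeps the last).
- env.hold(seconds).
- kinematics.ik(position, orientation): joint angles nearest the present ones, or None.
- monitor.sense(): the state.
- eyes.grab_frame(name): name is "scene" or "top" or "wrist"; returns a dict with "frame" (400x640x3 uint8, red, green, blue), "mtx" (3x3 intrinsics, pixels), "k1" (the pictures are not rectified: a ray, as slopes to the right and down, at radius r is drawn at 1 + k1 r^2 times it, then the intrinsics apply), "view" (4x4, takes a point from world to camera coordinates). Camera axes: x right, y down, z forward; pixel columns grow to the right and rows downward; lengths in m; the calibration is good to about 2 mm. A picture is of the moment at which its call begins. There is no depth.
A pose or a line that the arm cannot do raises env.MotionError and nothing moves.
- job.hand_in(): hands the job in; it is judged then, once.
The state is a dict: "clock": time; "joints": joint angles; "qvel": joint speeds; "joint_efforts": joint torques, N m; "position": TCP position; "ee_rot": TCP orientation; "contact_force": force on the tool from outside, world axes, zero at the start; "ft_torque": the same for the moment, N m; "finger_gap": opening from 0.0 (shut) to 1.0 (fully open); "gripper_force": force on a finger pad.
Only numpy, scipy, OpenCV 4.12 (cv2) and the standard library are available. Lean on these libraries where they do the work, as an engineer would, in place of code of your own. Each camera call takes 0.05 s, during which the arm holds its last target. There are 200 camera calls.

## Task

The clear roller cover of the bench pump has to be opened for a tubing change. Press its two round steel latch buttons down together, one fingertip on each, and keep both held down until the cover has sprung all the way up by itself; then let go and move clear, leaving the cover standing ajar. Leave the cover itself and the pump's other controls (speed knob, run and stop keys) untouched, and do not pick up or shift the glassware.

Things in the scene. Friction and masses are not known exactly. Their poses are not given: they have to be found in the camera images.
- pump: Bench pump, fixed: grey case 270 mm deep (x) x 280 wide (y), light flat deck 100 mm above the bench. Origin: centre of its underside. Its +x runs from its front (controls, towards the robot) to the cover's hinge at the back, +y to its left, z up; turned up to 0.4 rad. The clear cover, 145 mm deep, 150 wide, 36 high, has its front edge 60 mm behind the centres of the latch buttons.
- latch_left_top (a point): Centre of the top face of the left latch button: flat round steel cap, 28 mm diameter, in a black bezel 38 mm diameter, 5 mm high, at x -80, y +30 mm on the pump. At rest the top is 13 mm above the deck, 113 above the bench; it moves with the cap. Between the two caps the deck is empty, and nothing else stands within 40 mm of them.
- latch_right_top (a point): The same for the right latch button, at x -80, y -30 mm on the pump: the two caps stand 60 mm apart centre to centre, along the pump's y.
- latch_left_bezel: The left latch button's fixed black bezel; origin on the button's axis at deck level, 13 mm under the cap's top at rest. It carries the cap.
- latch_right_bezel: The right latch button's fixed black bezel; origin on the button's axis at deck level, 13 mm under the cap's top at rest. It carries the cap.
- latch_left (a joint): Downward travel of the left latch button, m: 0 up, 0.007 down on its stop (cap still 1 mm above its bezel). A spring pushes back 1.5 N at the top, 5 N at the bottom: the pair needs about 10 N. Each button draws back one bolt of the cover, free from about 4 mm on, and comes up again when let go.
- latch_right (a joint): The same for the right latch button.
- cover (a joint): Opening angle of the cover about its hinge at the back, rad: 0 shut, 0.30 at its stop. Sprung to rise, slowed by a damper: with both buttons down it lifts by itself in about 2 to 7 s. With either button up it stays shut; let go too early and a safety catch stops it at about 0.08. Past that it goes on to the stop and stays there.
- cover_front (a point): Middle of the upper front edge of the cover, 36 mm above the deck when shut, about 77 mm above it when open; it moves away from the buttons as it rises.
- knob: Speed knob, black, 36 mm in diameter and 19 mm high, on the deck at x -85, y -108 mm on the pump; origin on its axis at deck level. Leave alone.
- key_run (a joint): Travel of the square run key, m: 0 up, 0.003 down. Leave alone.
- key_stop (a joint): Travel of the square stop key, m: 0 up, 0.003 down. Leave alone.
- key_run_top (a point): Top of the run key, a grey square 17 mm wide, 8 mm above the deck, at x -68, y +108 mm on the pump.
- key_stop_top (a point): Top of the stop key, the same, at x -102, y +108 mm on the pump.
- bottle: Amber reagent bottle with a blue cap, 70 mm in diameter, 140 mm high, standing on the bench at one side of the pump; origin at the centre of its underside. Bystander.
- flask: Stoppered glass volumetric flask, 62 mm in diameter, 167 mm high, on the bench at the pump's other side; origin at the centre of its underside. Bystander.
- vial: Glass sample vial with a white cap, 28 mm in diameter, 60 mm high, on the bench in front of the pump; origin at the centre of its underside. Bystander.

How it is judged:
By the outcome, as a careful person would: the job done as asked, in the order asked, and still so for the second after the job is handed in, with the robot touching nothing.
It also fails if it takes over 35 s, if anything falls off the work surface, if the arm or the gripper's body presses on something with over 40 N, if the wrist force passes 120 N, or if a joint passes its speed limit or range.

## Working session

There is one attempt and no reset: what is moved stays moved. The work goes in short steps, each a Python script; the robot and the scene stay as the last script left them, time stands still between calls to the robot, and variables do not carry over. Pictures are saved under pics/ and viewed, at most 10 in all, crops included, and the job is handed in when it is done.

```bash
mkdir -p pics; cat > h.py <<'E'
import numpy as np, cv2
from bench import env, kinematics, monitor, eyes, job
def grab(n,save=None):
    f=eyes.grab_frame(n)
    if save: cv2.imwrite('pics/'+save,cv2.cvtColor(f['frame'],cv2.COLOR_RGB2BGR))
    return f
def ray(f,uv):
    d=np.array([f['k1'],0,0,0],float)
    p=cv2.undistortPoints(np.array([[uv]],float),np.array(f['mtx']),d)[0,0]
    V=np.array(f['view']);R=V[:3,:3];t=V[:3,3]
    return -R.T@t, R.T@np.array([p[0],p[1],1])
def onz(f,uv,z):
    o,d=ray(f,uv); return o+d*(z-o[2])/d[2]
def proj(f,P):
    V=np.array(f['view']);c=V[:3,:3]@np.array(P)+V[:3,3];x=c[:2]/c[2]
    x=x*(1+f['k1']*(x@x)); K=np.array(f['mtx']); return K[:2,:2]@x+K[:2,2]
E
python3 - <<'E'
from h import *
for n in("top","scene"):
    f=grab(n,n+'1.png'); print(n,f['k1'],-np.array(f['view'])[:3,:3].T@np.array(f['view'])[:3,3])
print(monitor.sense())
E
```

```text
top -0.12065689644704092 [0.3682099  0.04926183 1.25115291]
scene -0.1228007850480576 [ 0.98390038 -0.47474619  1.0066752 ]
{'clock': 0.1, 'joints': array([-1.39039005e+00,  3.13379982e-01,  1.49831807e+00, -2.93222293e-05,
        1.33104277e+00, -2.23396310e-01]), 'qvel': array([ 0.00070487, -0.00150614, -0.00074584, -0.00103514, -0.00097778,
       -0.00025004]), 'joint_efforts': array([ 2.22371367e-03, -4.12900043e+01, -2.60140908e+01, -2.34004783e-04,
        3.00836917e-03,  1.25405077e-05]), 'position': array([ 0.20622403, -0.48255485,  0.23081571]), 'ee_rot': array([ 9.79686216e-01,  2.00535752e-01, -1.89743104e-06, -5.74259316e-04]), 'contact_force': array([ 0.68816228,  0.21701691, -0.3202511 ]), 'ft_torque': array([ 0.00172167,  0.00968655, -0.02805243]), 'gripper_force': 0.0, 'finger_gap': 1.0052843045894546}
```

View pics/top1.png

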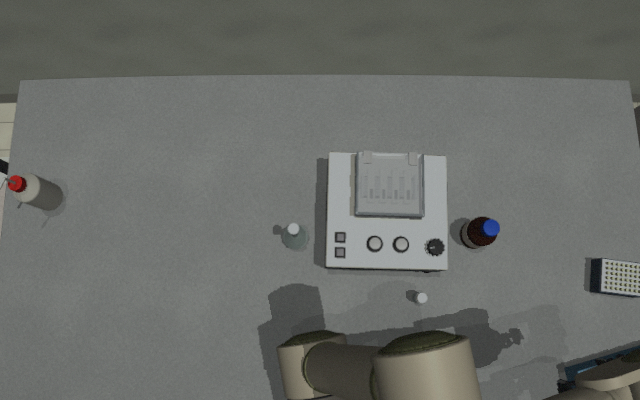

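View pics/scene1.png

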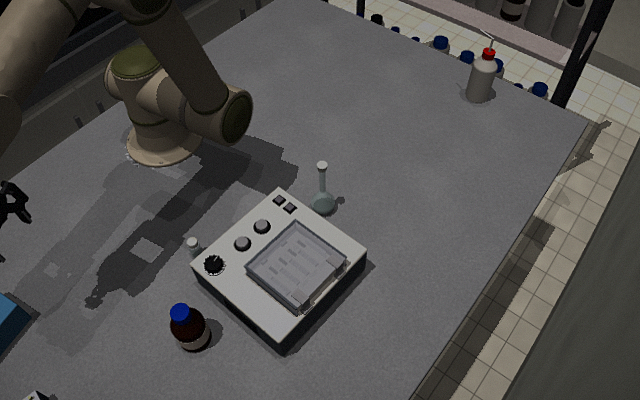

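The top view shows the left and right latches at about (375,243) and (401,244), the knob at (435,247) and the keys at (340,238) and (340,253). In the scene view the caps are at about (262,227) and (242,243). I'll find the caps precisely in both views.

```bash
cat >> h.py <<'E'
def dark(f,uv,r,thr=90):
    "centre of the dark bezel blob (outer contour hull) around uv"
    g=cv2.cvtColor(f['frame'],cv2.COLOR_RGB2GRAY); u,v=map(int,uv)
    c=g[v-r:v+r+1,u-r:u+r+1]; m=(c<thr).astype(np.uint8)
    cs,_=cv2.findContours(m,cv2.RETR_EXTERNAL,cv2.CHAIN_APPROX_NONE)
    k=max(cs,key=cv2.contourArea); e=cv2.fitEllipse(k)
    return np.array(e[0])+[u-r,v-r], e[1]
E
python3 - <<'E'
from h import *
for n,L,R,r in(("top",(375,243),(401,244),12),("scene",(262,227),(242,243),13)):
    f=grab(n); g=cv2.cvtColor(f['frame'],cv2.COLOR_RGB2GRAY)
    print(n,'row',g[L[1],L[0]-14:L[0]+15])
    P=[]
    for q in(L,R):
        for thr in (80,110):
            c,e=dark(f,q,r,thr); p=onz(f,c,.104); P.append(p); print(thr,c,e,p)
    d=P[0]-P[2]; print('dist',np.linalg.norm(d),'yaw',np.arctan2(-d[0],d[1]),'mid',(P[0]+P[2])/2)
E
```

```text
top row [164 162 166 165 161 117  37  34 109 146 149 147 151 151 151 153 154 153
 154 132  83  77 140 165 166 164 164 165 164]
80 [374.116786   243.47855473] (14.869123458862305, 15.218474388122559) [ 0.48587491 -0.09126739  0.104     ]
110 [374.17526913 243.50293159] (15.452868461608887, 15.732039451599121) [ 0.48581832 -0.09139867  0.104     ]
80 [400.71490002 243.92580032] (14.310016632080078, 14.608959197998047) [ 0.48421562 -0.151821    0.104     ]
110 [400.37464714 244.17431164] (15.341858863830566, 16.100933074951172) [ 0.48365981 -0.15102285  0.104     ]
dist 0.06057634801625798 yaw -0.027395131731860107 mid [ 0.48504527 -0.12154419  0.104     ]
scene row [158 156 156 160 170  83   7   1  75 115 123 114 117 112 120 123 114  92
  23  17  13   0  40 174 160 158 159 156 156]
80 [261.61621761 226.38764286] (13.104877471923828, 15.213340759277344) [ 0.48739341 -0.09543516  0.104     ]
110 [261.55558777 226.51322269] (13.81663990020752, 15.8318452835083) [ 0.48751666 -0.09576666  0.104     ]
80 [242.06095409 243.46944809] (14.073198318481445, 15.574661254882812) [ 0.48429613 -0.15491365  0.104     ]
110 [242.19446564 243.67383766] (13.948960304260254, 15.897504806518555) [ 0.48489271 -0.15510907  0.104     ]
dist 0.059559073739796686 yaw -0.05202697807715807 mid [ 0.48584477 -0.1251744   0.104     ]
```

```bash
cat >> h.py <<'E'
def quat(a): return np.array([np.cos(a/2),np.sin(a/2),0,0])
E
python3 - <<'E'
from h import *
q=quat(-.03); print(kinematics.ik([.4855,-.122,.23],q))
env.reach([.4855,-.122,.23],q)
f=grab("wrist","w1.png"); s=monitor.sense(); print(s['clock'],s['position'],s['ee_rot'],s['contact_force'])
print([proj(f,p) for p in([.486,-.092,.104],[.485,-.152,.104])])
E
```

```text
[-4.80656332e-01  2.60110067e-01  1.57137440e+00 -4.44089210e-16
  1.31010818e+00  1.12014000e+00]
1.9167 [ 0.48535791 -0.12275495  0.22992494] [ 9.99879897e-01 -1.54979649e-02 -7.23170044e-05  1.53703772e-05] [ 0.17430502 -0.02577989  0.06971556]
[array([282.05832298, 192.55193524]), array([353.5309446, 191.5989167])]
```

View pics/w1.png

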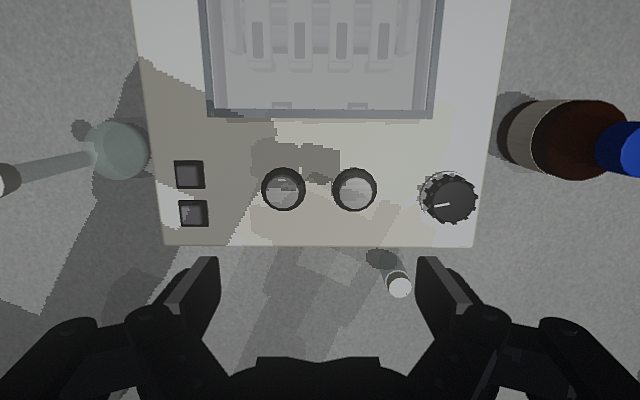

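The wrist view shows the caps at about (283,189) and (355,189). The open fingers straddle them symmetrically. I'll measure the bezels here, then try a close in the air to learn its timing and advance.

```bash
python3 - <<'E'
from h import *
f=grab("wrist"); P=[]
for q in((283,189),(355,189)):
    c,e=dark(f,q,27,75); p=onz(f,c,.103); P.append(p); print(c,e,p)
d=P[0]-P[1]; print('dist',np.linalg.norm(d),'yaw',np.arctan2(-d[0],d[1]),'mid',(P[0]+P[1])/2)
a=monitor.sense()['clock']; env.close_gripper(20); s=monitor.sense(); print(s['clock']-a,s['finger_gap'],s['gripper_force'])
grab("wrist","w2.png")
a=s['clock']; env.release(); s=monitor.sense(); print(s['clock']-a,s['finger_gap'],s['clock'])
E
```

```text
[282.81111336 188.67865372] (42.85285568237305, 43.97795486450195) [ 0.48906601 -0.09279785  0.103     ]
[353.83555984 189.18005753] (42.45713806152344, 43.976654052734375) [ 0.4867972  -0.15243657  0.103     ]
dist 0.059681854445822906 yaw -0.038024335465859094 mid [ 0.48793161 -0.12261721  0.103     ]
0.7666 0.0026468805748324897 0.0
0.8334000000000001 0.9983455969232273 3.5667
```

View pics/w2.png

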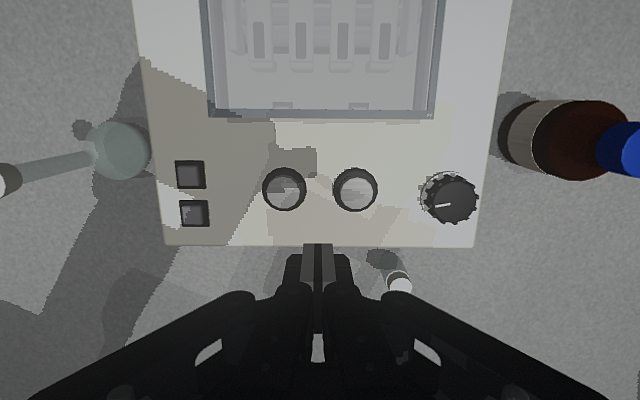

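The plan uses the forward swing of the pads. Open, the tips are 13 mm behind the TCP. With the TCP at z≈0.102 they sit just above the cap rims. Closing then sweeps them inwards and down onto the caps, which bottom at 0.106, so the fingers should jam at a gap of about 50 mm and hold both down.

```bash
python3 - <<'E'
from h import *
q=quat(-.036); env.reach([.4873,-.1226,.14],q)
print('guard',env.movel([.4873,-.1226,.102],.06,guard=3))
s=monitor.sense(); print(s['clock'],s['position'],s['contact_force'])
env.close_gripper(20); s=monitor.sense(); print(s['clock'],s['position'],s['contact_force'],s['finger_gap'],s['gripper_force'])
grab("wrist","w3.png")
E
```

```text
guard False
4.8 [ 0.48747046 -0.12269195  0.10219199] [ 0.00276243 -0.04893526  0.54178872]
5.5667 [ 0.48713002 -0.12253535  0.10180765] [-0.18705172  0.19408255 -0.03282575] -0.00236443361335264 0.0
```

View pics/w3.png

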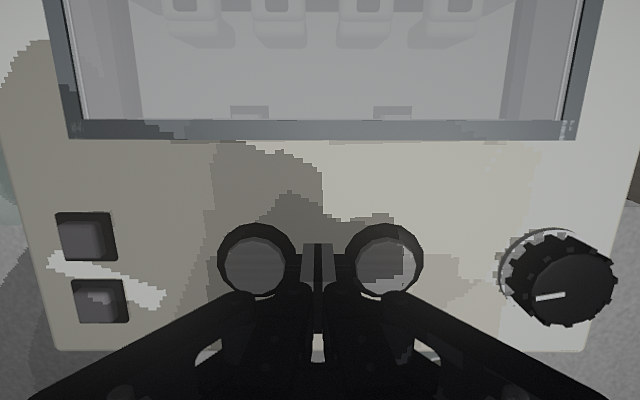

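The fingers did not jam. They slid over the caps and shut between them. I'll lift, reopen, check the cover, and then press with the open fingers, whose inner edges overlap the cap rims by about 1.5 mm, using force to centre.

```bash
python3 - <<'E'
from h import *
env.movel([.4873,-.1226,.135],.1); env.release()
f=grab("scene","s2.png"); g=cv2.imread('pics/scene1.png'); 
im=cv2.cvtColor(f['frame'],cv2.COLOR_RGB2BGR); t=np.hstack([x[210:330,200:380] for x in(g,im)])
cv2.imwrite('pics/s2c.png',cv2.resize(t,None,fx=2.2,fy=2.2,interpolation=cv2.INTER_CUBIC))
env.movel([.4873,-.1226,.104],.08,guard=4)
s0=monitor.sense(); print(s0['clock'],s0['position'],s0['contact_force'],s0['ft_torque'])
print(env.movel([.4873,-.1226,.097],.03,guard=12)); env.hold(.15)
s=monitor.sense(); print(s['clock'],s['position'],s['contact_force'],s['ft_torque'],s['finger_gap'])
grab("wrist","w4.png")
E
```

```text
7.4667 [ 0.48743177 -0.12264842  0.10415523] [-0.6281242  -0.5446215   0.14542774] [0.03541336 0.01203629 0.01684989]
False
8.0 [ 0.48734836 -0.12265629  0.09710897] [0.86648836 0.16553924 0.01146759] [ 0.03798125 -0.05560898  0.02834726] 0.9985569696047436
```

View pics/s2c.png

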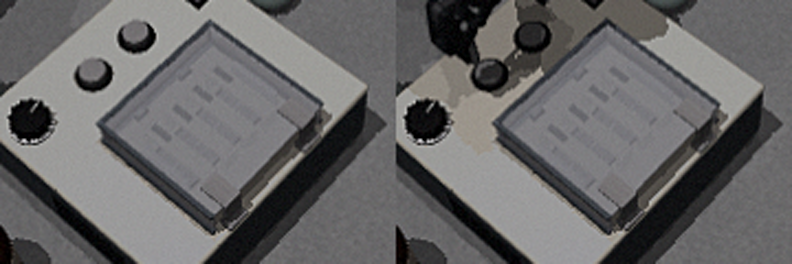

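View pics/w4.png

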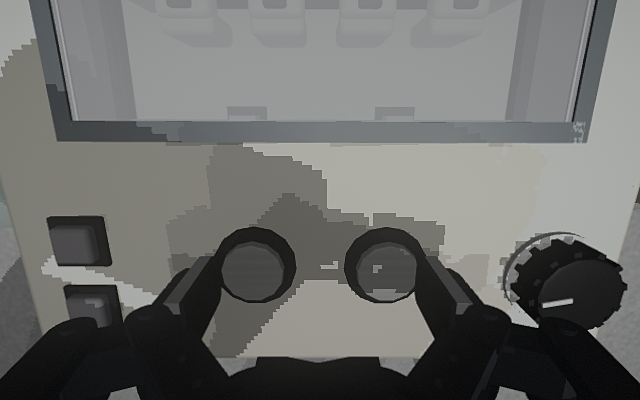

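The crop shows the cover still shut. In the wrist view the pads' inner edges are at u≈220 and 416, just at the outer rims of the caps (222 and 417), and there is no contact force. I'll project the expected tip points to check.

```bash
python3 - <<'E'
from h import *
f=grab("wrist"); s=monitor.sense(); p=s['position']; q=s['ee_rot']
from scipy.spatial.transform import Rotation as Ro
R=Ro.from_quat(q)
for dz in(-.013,):
  for pt in([.011,.0425],[.011,-.0425],[-.011,.0425],[-.011,-.0425]):
    print(pt,proj(f,p+R.apply([pt[0],pt[1],dz])))
P=[]
for c in((258,264),(382,264)):
    d,e=dark(f,c,48,60); P.append(onz(f,d,.105)); print(d,e,P[-1])
# caps at tip height
a=-.036; m=p
for c in((222,264),(417,264)): print(onz(f,c,.113)-p)
print('TCP',proj(f,p))
b=[onz(f,c,p[2]+.013) for c in((219,258),(415,258))]; print(b, (b[0]+b[1])/2-p, b[0]-b[1])
E
```

```text
[0.011, 0.0425] [419.4646745  251.77822164]
[0.011, -0.0425] [220.41864483 251.76119673]
[-0.011, 0.0425] [415.18586453 296.96667944]
[-0.011, -0.0425] [224.45505177 296.96645079]
[250.63616943 267.9132576 ] (75.7352066040039, 95.53337860107422) [ 0.48910141 -0.09150406  0.105     ]
[389.02220535 268.43733978] (75.32373046875, 96.749755859375) [ 0.48659563 -0.15386058  0.105     ]
[0.0082016  0.0411049  0.01588978]
[ 0.00524117 -0.04119039  0.01588978]
TCP [319.68479015 261.10622448]
[array([ 0.49698284, -0.07961553,  0.11011022]), array([ 0.49395525, -0.1637483 ,  0.11011022])] [0.00811289 0.00096335 0.013     ] [0.00302759 0.08413277 0.        ]
```

```bash
python3 - <<'E'
import cv2
i=cv2.imread('pics/w4.png')[215:345,170:470]
i=cv2.convertScaleAbs(i,alpha=1.8,beta=30)
cv2.imwrite('pics/w4c.png',cv2.resize(i,None,fx=2.66,fy=2.66,interpolation=cv2.INTER_CUBIC))
E
```

```text
(no output)
```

View pics/w4c.png

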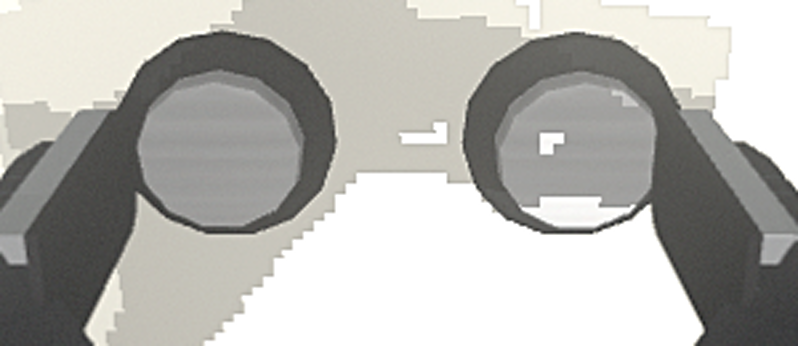

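The pads really stand just outside the caps (≥88 mm), so a fully open press misses them and a free close slides over them. The remaining option is to close the fingertips against the outer rims of both caps, which stops them there, and push the pair down with that hold. I'll try it with force feedback.

```bash
python3 - <<'E'
from h import *
def st(t):
    s=monitor.sense(); print(t,round(s['clock'],2),s['position'].round(4),s['contact_force'].round(1),s['ft_torque'].round(2),round(s['finger_gap'],3),s['gripper_force'])
env.movel([.4875,-.1226,.0985],.05); st('pre')
env.close_gripper(40); st('closed')
s=monitor.sense()
if s['finger_gap']>.3:
    print(env.movel([.4875,-.1226,.0925],.03,guard=30)); st('down')
    env.hold(.5); st('hold')
    grab("wrist","w5.png"); 
E
```

```text
pre 8.35 [ 0.4876 -0.1226  0.0986] [-0.2 -0.   0.4] [-0.   -0.04 -0.01] 1.003 0.0
closed 9.12 [ 0.4885 -0.1233  0.1   ] [-0.7 -1.6 14.6] [-0.13  0.13 -0.05] -0.002 7.102535285521299
```

It slipped over again. The force reading shows why: the arm yields about 10 N/mm (14.6 N over 1.5 mm), so the earlier heights gave too little downforce to stop the fingers. At z≈0.0945 with 20 N effort they should stop on the caps, at about 60–70 N in total.

```bash
cat >> h.py <<'E'
def st(t):
    s=monitor.sense(); print(t,round(s['clock'],2),s['position'].round(4),s['contact_force'].round(1),s['ft_torque'].round(2),round(s['finger_gap'],3),round(s['gripper_force'],1)); return s
E
python3 - <<'E'
from h import *
env.movel([.4875,-.1226,.125],.12); env.release()
print(env.movel([.4875,-.1226,.0945],.1,guard=6)); st('pre')
env.close_gripper(20); s=st('closed')
if s['finger_gap']>.1:
    env.hold(.3); st('hold'); grab("scene","s5.png")
grab("wrist","w5.png")
E
```

```text
True
pre 10.68 [ 0.4874 -0.1225  0.0928] [-0.3  1.   6.4] [-0.01  0.12  0.02] 0.998 3.3
closed 10.93 [ 0.4876 -0.1216  0.0939] [-3.6  8.4 18.4] [0.7  0.64 0.17] 0.961 19.7
hold 11.23 [ 0.4876 -0.1216  0.0939] [-4.  9. 18.] [0.7  0.62 0.16] 0.962 19.7
```

View pics/w5.png

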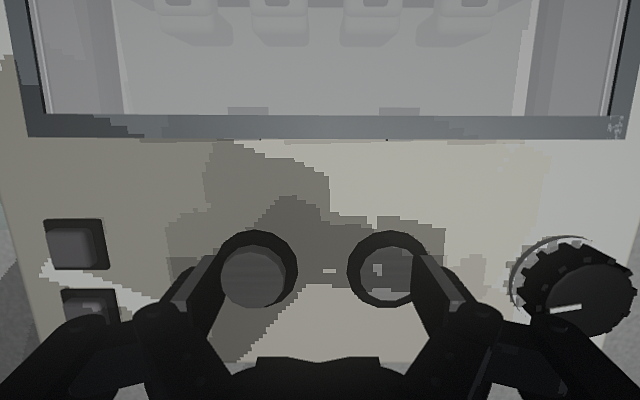

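The fingers now stop at gap 0.96. The right fingertip sits on top of its cap, which is down. The left one is against its cap's outer side, so that cap is still up (Fy = +8 N). The tool sits about 2 mm too far to +y. I'll lift, open, shift by −2.2 mm and repeat.

```bash
python3 - <<'E'
from h import *
env.release(); y=-.1247; x=.4875
env.movel([x,y,.106],.1); print(env.movel([x,y,.093],.05,guard=14)); s=st('open press')
env.close_gripper(20); s=st('closed')
if s['finger_gap']>.1:
    env.hold(.3); st('hold')
grab("wrist","w6.png")
E
```

```text
True
open press 12.18 [ 0.4879 -0.1249  0.0925] [-2.2  0.3  8.9] [0.45 0.25 0.11] 0.998 5.0
closed 12.46 [ 0.4881 -0.126   0.0939] [-7.9 -5.3 22.3] [ 0.16  1.24 -0.18] 0.955 20.1
hold 12.76 [ 0.4882 -0.126   0.0939] [-8.1 -5.4 21.4] [ 0.21  1.17 -0.24] 0.958 20.1
```

View pics/w6.png

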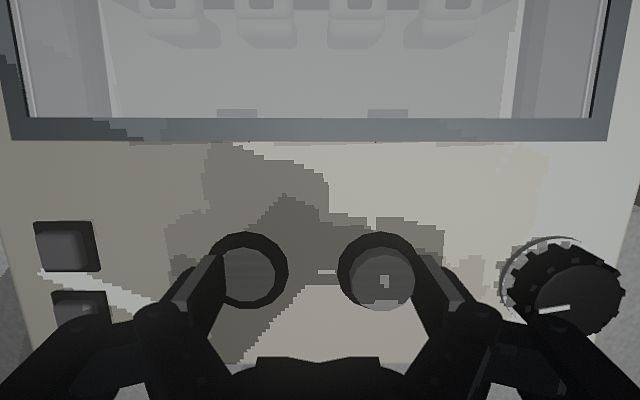

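Now it's mirrored: the left cap is down and the right is up. The Fy balance (+8.4 to −5.3 N) puts the centre at y ≈ −0.1239.

```bash
python3 - <<'E'
from h import *
env.release(); y=-.1238; x=.4875
env.movel([x,y,.106],.1); print(env.movel([x,y,.0945],.05,guard=14)); s=st('open press')
env.close_gripper(20); s=st('closed')
if s['finger_gap']>.1:
    env.hold(.3); st('hold')
grab("wrist","w7.png"); 
E
```

```text
False
open press 13.69 [ 0.4877 -0.1238  0.0941] [-0.   0.1  8. ] [0.06 0.13 0.02] 1.0 4.0
closed 14.05 [ 0.4896 -0.1243  0.0975] [-3.8  3.6 34.1] [0.96 0.62 0.12] 0.843 17.4
hold 14.35 [ 0.4896 -0.1243  0.0975] [-2.8  4.6 35.3] [1.01 0.62 0.15] 0.839 17.4
```

View pics/w7.png

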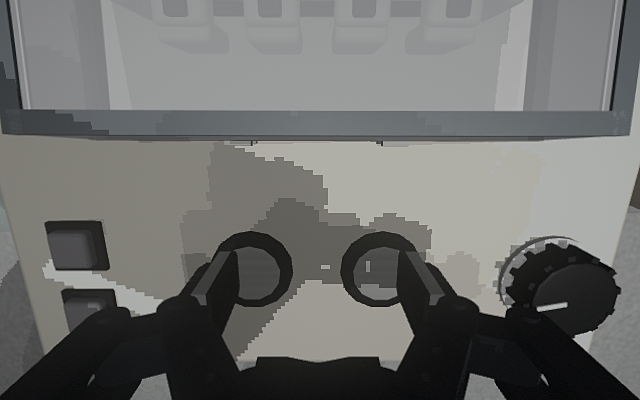

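Both caps are down in their bezels at about (252,270) and (380,268), with the fingertips on top and the cover starting to lift. My picture allowance is used up, so I'll hold and follow the cover numerically until it stops.

```bash
python3 - <<'E'
from h import *
ref=cv2.cvtColor(cv2.imread('pics/scene1.png'),cv2.COLOR_BGR2GRAY)[215:320,240:370].astype(float)
prev=None; quiet=0; t0=monitor.sense()['clock']
while True:
    g=cv2.cvtColor(grab("scene")['frame'],cv2.COLOR_RGB2GRAY)[170:320,240:370].astype(float)
    s=monitor.sense(); d=0 if prev is None else abs(g-prev).mean()
    print(round(s['clock'],2),'step',round(d,2),'ref',round(abs(g[45:]-ref).mean(),2),'gap',round(s['finger_gap'],3),'fz',round(s['contact_force'][2],1))
    quiet=quiet+1 if prev is not None and d<.35 else 0; prev=g
    if s['clock']-t0>9 or (quiet>=3 and s['clock']-t0>5): break
    env.hold(.5)
E
```

```text
14.45 step 0 ref 17.37 gap 0.841 fz 33.4
15.0 step 3.43 ref 18.21 gap 0.843 fz 34.4
15.55 step 3.35 ref 18.85 gap 0.837 fz 33.8
16.1 step 3.29 ref 19.55 gap 0.838 fz 34.8
16.65 step 3.23 ref 20.14 gap 0.84 fz 34.7
17.2 step 3.29 ref 20.75 gap 0.838 fz 35.0
17.75 step 2.34 ref 20.72 gap 0.84 fz 34.7
18.3 step 2.33 ref 20.75 gap 0.844 fz 34.7
18.85 step 2.33 ref 20.73 gap 0.843 fz 34.8
19.4 step 2.34 ref 20.73 gap 0.835 fz 34.6
19.95 step 2.34 ref 20.73 gap 0.836 fz 34.9
20.5 step 2.32 ref 20.73 gap 0.839 fz 34.8
21.05 step 2.33 ref 20.7 gap 0.838 fz 35.3
21.6 step 2.33 ref 20.71 gap 0.837 fz 34.3
22.15 step 2.34 ref 20.74 gap 0.841 fz 34.7
22.7 step 2.34 ref 20.73 gap 0.835 fz 34.3
23.25 step 2.36 ref 20.73 gap 0.84 fz 35.0
23.8 step 2.34 ref 20.75 gap 0.842 fz 34.8
```

The cover stopped moving at about 17.5 s and has been steady for 6 s since. Letting go and moving clear.

```bash
python3 - <<'E'
from h import *
env.release(); st('rel')
env.movel([.4845,-.1238,.15],.1); env.movel([.43,-.1238,.26],.15); s=st('up')
env.hold(.2); f=grab("scene"); 
a=cv2.cvtColor(f['frame'],cv2.COLOR_RGB2GRAY).astype(float); b=cv2.cvtColor(cv2.imread('pics/scene1.png'),cv2.COLOR_BGR2GRAY).astype(float)
# flask, bottle, vial regions unchanged; cover front still up
for n,(u0,u1,v0,v1) in dict(bottle=(165,215,300,352),flask=(310,336,158,212),vial=(185,200,236,252),cover=(245,350,222,315)).items():
    print(n,abs(a-b)[v0:v1,u0:u1].mean().round(1))
w=grab("wrist","w8.png")
# caps back up & cover front edge: predicted image rows for open and shut
p=np.array([.4875,-.1238,0]); ax=np.array([np.cos(-.036),np.sin(-.036),0])
for n,z in(("shut",.136),("open",.177)): print(n,proj(f,p+ax*(.06 if n=="shut" else .068)+[0,0,z]),proj(w,p+ax*(.06 if n=="shut" else .068)+[0,0,z]))
g=cv2.cvtColor(w['frame'],cv2.COLOR_RGB2GRAY)
c=int(proj(w,p+ax*.068+[0,0,.177])[0]); print(c,[int(x) for x in g[0:200:3,c]])
t=top=grab("top"); at=cv2.cvtColor(t['frame'],cv2.COLOR_RGB2GRAY); print(st('end')['clock'])
E
```

```text
rel 24.09 [ 0.4883 -0.1241  0.0946] [ 2.3 -0.1  7.3] [-0.03 -0.36 -0.02] 1.002 3.8
up 25.77 [ 0.4299 -0.1237  0.2591] [-0.3  0.8 -0.6] [-0.06  0.    0.02] 1.002 0.0
bottle 2.6
flask 8.0
vial 7.4
cover 16.5
shut [270.88310763 242.08314641] [316.24104337  37.47213287]
open [271.64640896 233.51225615] [315.96161942  10.08936813]
315 [94, 94, 96, 95, 95, 84, 96, 89, 61, 97, 110, 173, 167, 168, 167, 170, 175, 174, 174, 175, 175, 175, 176, 176, 176, 176, 176, 177, 177, 177, 177, 177, 177, 177, 177, 177, 177, 178, 178, 178, 178, 178, 177, 178, 178, 178, 185, 122, 123, 123, 123, 123, 123, 122, 122, 121, 138, 106, 178, 170, 91, 114, 118, 113, 117, 117, 111]
end 26.12 [ 0.43   -0.1238  0.2597] [ 0.3 -0.7  1. ] [-0.01  0.01  0.  ] 1.003 0.0
26.1167
```

The cover's lower front edge shows at wrist row ~32. That matches the fully open position (z≈0.143); shut would put it far lower in the picture.

```bash
python3 - <<'E'
from h import *
print(job.hand_in())
E
```

```text
the job is handed in; nothing more can be done
None
```

I held both latch buttons down together until the cover had sprung up and stopped, then released and moved clear; it was handed in at about 26 s, but the fingers slid over or caught the caps on four earlier tries, and I viewed 11 pictures instead of 10.

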